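Dispense one candle lid and nudge it to the open jar's end of the tray

ROBOT

A 6-joint arm with a two-finger parallel gripper is mounted at the origin on the work surface. World frame = base frame: x ahead of the robot, y to its left, z up, the work surface at z = 0. Lengths are in mm, angles in rad, forces in N, time in s.
With the tool pointing down it reaches from about 225 to 725 mm from the base axis. Payload 3.1 kg.
Tool frame: the origin (TCP) lies between the finger pads; the fingertips stand 25 mm ahead of it and the grasp point (between the pads) lies 6 mm ahead of it; x points along the fingers, y is the direction in which the jaws open and shut, and the axes are right-handed (so a half turn about x gives the same grasp; the last joint's range is limited). The gripper opens to 85 mm and grips with 20 to 120 N. Pads are 22 mm wide; open, the fingers measure 114 mm over their backs; the gripper's body (76 mm by 85 mm) begins 54 mm behind the grasp point. The pads swing forward as they close: fully open they stand 13 mm farther back than shut.
Start: joints at [-1.362, 0.048, 0.099, 1.622, 0, 1.443], TCP at [173.481, -495.502, 256.312] pointing down, gripper open.
Joint ranges: [-2.91, 2.91], [-0.99, 1.94], [-1.21, 1.42], [-2.12, 2.29], [-1.49, 1.47], [-3.14, 3.14]. Speed limits (rad/s): [2.79, 2.79, 3.14, 3.14, 3.14, 3.14].

INTERFACE

Orientations are given as a 3x3 rotation matrix whose columns are the frame's x, y, z axes.
In Python, from station import r gives the robot as it stands.
- The arm moves only by the tool carry_out, never from a script. Its argument "commands" is a list of rows, each an object of numbers: "gripper": the opening, from 0 (shut) to 1 (fully open); "dx", "dy", "dz": the shift along the tool's x, y, z in mm; "spin": the turn about the tool's x in rad. A call has 1 to 20 rows; each row shifts and turns the pose as measured when the row begins, along the tool's axes as they then stand; what a row does not reach is not made up. A row lasts 1/10 s, in which the tool goes at most 50 mm and 8.59 degrees, less where a joint would pass 70% of its speed; a pose out of reach is approached as far as the arm can. A call is refused whole if a number of a shift passes 50 or a number of a turn 0.15, either way. A call with a gripper value outside its range is refused whole. The fingers move at their own pace and stop on an object; "force" is the grip in N (left out, the last holds). Time passes only in rows, so rows that do not move let the fingers close. It gives the time, the measured TCP pose, the force and the opening at its end, in the units of the state.
- r.state(): the state, without advancing time (a new reading comes with each control period).
- r.camera(name): name is "scene" or "side" or "wrist"; returns a dict with "frame" (400x640x3 uint8, red, green, blue), "mtx" (3x3 intrinsics, pixels), "view" (4x4, takes a point from world to camera coordinates). Camera axes: x right, y up, looking along -z (the intrinsics and any distortion apply to the point x, -y, -z); pixel columns grow to the right and rows downward; lengths in mm; the calibration is good to about 2 mm. The wrist camera is an equidistant fisheye: a pixel r from the principal point sees the ray r / f radians off the axis. A picture is of the moment at which its call begins. There is no depth.
- r.job_done(): hands the job in, once; it reports no verdict.
The state is a dict: "time_s": time; "joints": joint angles; "joint_velocities": joint speeds; "effort": joint torques, N m; "eef_pos": TCP position; "tool_rot": TCP orientation; "ft_force": force on the tool from outside, world axes, zero at the start; "wrist_torque": the same for the moment, N m; "finger_gap": finger opening in mm.
Only numpy, scipy, OpenCV 4.12 (cv2) and the standard library are available. Lean on these libraries where they do the work, as an engineer would, in place of code of your own. Each camera call takes 0.05 s, during which the arm holds its last target. There are 200 camera calls.

TASK

Press the black knob of the lid feeder all the way in, once, and let it spring back out, so that one wooden lid comes out onto the feeder's tray. Then push that lid sideways along the tray with your fingers until it lies against the end stop on the open jar's side: of the two candle jars standing off the ends of the tray, the one that still has no lid. Only press and push: do not pick up or carry any lid, and leave the jars and everything else standing where they are.

Things in the scene. Friction and masses are not known exactly. Their poses are not given: they have to be found in the camera images.
- feeder: Hand-operated lid feeder of aluminium plate, fixed to the bench. Origin: on the bench under the axis of the magazine with the stack of lids. +x: the way lids are pushed out (within 0.3 rad of world +x), +y left of that, z up. Base plate 8 mm thick, x -125 to 34 mm, 104 mm wide. Magazine: upright box 66 x 71 mm, open-topped, 56 mm high, front face at x = 33 mm with a slot below that lets one lid out.
- landing (a point): Where the centre of a dispensed lid lies: middle of the cross tray's lane, on its floor (8 mm above the bench), 66 mm ahead of the feeder's origin. The tray runs along the feeder's y: inside it spans x 34 to 104 mm and y -116 to 116 mm (feeder frame), with 3 mm high lips along both long sides and 18 mm high end stops (4 mm thick). Against an end stop a lid's centre is 86 mm to the side of this point.
- plunger (a joint): Travel of the plunger (knob and slide) in m along the feeder's +x: 0 = out, at rest; 0.068 = fully in, at its hard stop. A spring returns it when let go: about 4 N at the start of travel, 8 N at the end. Only within the last 3 mm of its travel is a lid pushed right out.
- knob_face (a point): Centre of the flat outer face of the black round plunger knob (38 mm diameter); moves with the plunger. At rest at x = -148, y = 0, z = 30 mm in the feeder's frame. It faces the robot's side: press it along the feeder's +x. A cross bar 94 mm wide (z 10 to 25 mm) sits 16 mm behind the face. Going in, the knob passes over the base plate (8 mm high).
- lid_0: Lowest lid of the stack, the one that comes out: plain flat disc of light wood, 60 mm diameter, 16 mm thick, about 31 g. Origin: centre of its underside, at first 8 mm above the bench, inside the magazine.
- lid_1: Second lid of the stack, the same; it drops by 16 mm to the bottom of the magazine when the plunger has returned, and must stay in the magazine.
- lid_2: Top (third) lid of the stack, the same; stays in the magazine. Its top is 56 mm above the bench at first.
- stop_left (a point): Middle of the inner face of the tray's end stop on the feeder's +y side, at the height of the tray's floor (8 mm above the bench).
- stop_right (a point): The same for the end stop on the feeder's -y side.
- open_jar: Poured candle in a glass jar without a lid: yellow wax and a short wooden wick seen through the open mouth; 72 mm diameter, 90 mm high, 0.36 kg, loose. It stands on the bench beyond one of the tray's two end stops, 40 to 65 mm from it. Origin: centre of its underside.
- lidded_jar: The same candle with its wooden lid already on, 72 mm diameter, 104 mm high, loose; stands the same way beyond the other end stop. Origin: centre of its underside. Leave alone.
- fragrance_bottle: Amber glass bottle with black cap, 40 mm diameter, 95 mm high, standing beside the feeder's magazine. Origin: centre of its underside. Leave alone.
- tin: Aluminium candle tin, closed, 62 mm diameter, 46 mm high, standing beside the feeder's magazine. Origin: centre of its underside. Leave alone.
- pouring_jug: Aluminium pouring jug, 128 mm diameter, 170 mm high, with a black handle, at the left of the bench. Origin: centre of its underside. Leave alone.
- spatula: Spatula, 240 mm long, lying at the right of the bench. Leave alone.
- wick_box: Cardboard box of wicks, 130 x 75 x 50 mm, at the right of the bench. Origin: centre of its underside. Leave alone.
Mind the look-alikes: they are no part of the job. What is shaped like the lid_2 but turquoise is not meant.

How it is judged (in metres and radians):
On the way, in this order (a step that is already met when the one before it is completed fails the run):
1. the plunger is pressed fully in (value of joint plunger above 0.0645 m), for 0.05 s.
2. the plunger is back out and one lid lies on the tray (value of joint plunger below 0.004 m and x of lid_0 in the frame of feeder between 0.058 and 0.078 m and z of each of lid_0, lid_1 in the frame of feeder below 0.012 m and angle between lid_0's own z axis and vertical below 0.08 rad and horizontal distance between each of lid_1, lid_2 and feeder below 0.008 m), for 0.1 s.
3. the lid has been pushed along the tray to the end stop nearest the open jar (((y of open_jar in the frame of feeder above 0 m and y of lid_0 in the frame of feeder above 0.079 m) or (y of open_jar in the frame of feeder below 0 m and y of lid_0 in the frame of feeder below -0.079 m)) and x of lid_0 in the frame of feeder between 0.058 and 0.078 m and z of lid_0 in the frame of feeder below 0.012 m and angle between lid_0's own z axis and vertical below 0.08 rad), for 0.2 s.
At the end, for the whole second after the job is handed in: The dispensed lid lies flat and at rest on the tray within 7 mm of touching the end stop on the open jar's side, between the tray's lips; the plunger is back out (within 4 mm); the other two lids are stacked in the magazine, the next one at its bottom; both jars stand upright (all of step 3 and horizontal distance between each of lid_1, lid_2 and feeder below 0.008 m and z of lid_1 in the frame of feeder below 0.012 m and value of joint plunger below 0.004 m and linear speed of lid_0 below 0.01 m/s and angle between each of open_jar, lidded_jar's own z axis and vertical below 0.1 rad).
It fails at once if a second lid was pushed or taken out of the magazine (horizontal distance between any of lid_1, lid_2 and feeder above 0.012 m).
It fails at once if a lid was lifted or tipped up (height (world z) of lid_0 above 0.016 m or angle between lid_0's own z axis and vertical above 0.25 rad or height (world z) of lid_1 above 0.032 m or height (world z) of lid_2 above 0.048 m).
It fails at once if a jar was moved by more than 12 mm, lifted or tipped (distance of any of open_jar, lidded_jar from where it was at the start of the episode above 0.012 m or angle between any of open_jar, lidded_jar's own z axis and vertical above 0.2 rad).
It fails at once if something else on the bench was moved by more than 15 mm or tipped (distance of any of fragrance_bottle, tin, pouring_jug, spatula, wick_box from where it was at the start of the episode above 0.015 m or angle between any of fragrance_bottle, tin, pouring_jug, spatula, wick_box's own z axis and vertical above 0.25 rad).
It also fails if it takes over 40 s, if anything falls off the work surface, if the arm or the gripper's body presses on something with over 40 N, if the wrist force passes 120 N, or if a joint passes its speed limit or range.

## Working session

There is one attempt and no reset: what is moved stays moved. The work goes in short steps, Python scripts to look and compute and a tool call to move; the robot and the scene stay as the last step left them, time stands still between calls to the robot, and variables do not carry over. Pictures are saved under pics/ and viewed, about 8 in all and at most 12, crops included, and the job is handed in when it is done.

Besides the shell and the picture viewer there is one more tool, called after "Emit:" as a command line: name --argument value ..., lists and objects as JSON in quotes. carry_out: Moves the arm, as the interface text tells. Its arguments: {"type":"object","properties":{"commands":{"type":"array","items":{"type":"object","properties":{"gripper":{"type":"number"},"dx":{"type":"number"},"dy":{"type":"number"},"dz":{"type":"number"},"spin":{"type":"number"}}}},"force":{"type":"number"}},"required":["commands"]}

```bash
mkdir -p pics; cat > h.py <<'E'
import numpy as np, cv2
from station import r
np.set_printoptions(precision=3,suppress=True)
def save(n):
    d=r.camera(n); cv2.imwrite(f'pics/{n}_{r.state()["time_s"]:.2f}.png',d['frame'][:,:,::-1]); return d
def proj(d,P):
    P=np.atleast_2d(P); q=(d['view'][:3,:3]@P.T).T+d['view'][:3,3]; q=q*[1,-1,-1]
    p=(d['mtx']@q.T).T; return p[:,:2]/p[:,2:]
def unproj(d,u,v,z):
    ray=np.linalg.inv(d['mtx'])@[u,v,1.]*[1,-1,-1]
    R=d['view'][:3,:3]; c=-R.T@d['view'][:3,3]; w=R.T@ray
    return c+w*(z-c[2])/w[2]
E
python3 - <<'E'
from h import *
import pickle
D={}
for n in('scene','side'):
    D[n]=save(n); print(n,D[n].keys(),D[n]['mtx'],D[n]['view'])
pickle.dump(D,open('d.pkl','wb'))
s=r.state(); print(s['time_s'],s['eef_pos'],s['tool_rot'],s['finger_gap'])
E
ls pics
```

```text
scene dict_keys(['frame', 'mtx', 'view']) [[385.812   0.    318.566]
 [  0.    385.812 196.924]
 [  0.      0.      1.   ]] [[    0.787     0.617     0.007  -416.587]
 [   -0.355     0.443     0.823   151.375]
 [    0.505    -0.65      0.568 -1721.754]
 [    0.        0.        0.        1.   ]]
side dict_keys(['frame', 'mtx', 'view']) [[492.692   0.    311.365]
 [  0.    492.692 206.437]
 [  0.      0.      1.   ]] [[    0.982    -0.189     0.008  -543.58 ]
 [    0.139     0.746     0.651  -107.381]
 [   -0.129    -0.638     0.759 -1575.981]
 [    0.        0.        0.        1.   ]]
0.1 [ 173.402 -495.02   255.23 ] [[-0.     0.331 -0.944]
 [ 0.002 -0.944 -0.331]
 [-1.    -0.002 -0.   ]] 85.12235511165203
scene_0.05.png
side_0.10.png
```

View pics/scene_0.05.png

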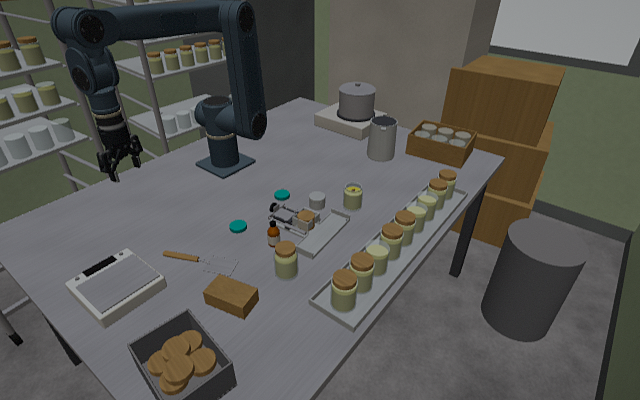

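View pics/side_0.10.png

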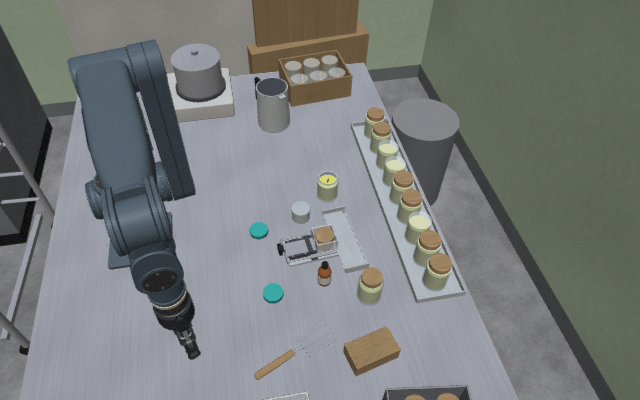

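The scene picture has the feeder at about (295,217) and the tray from (300,250) to (347,213). The open jar, with yellow wax and a wick, is at (353,196), off the tray's +y end. The lidded jar is at (286,260), off the -y end. The turquoise discs are decoys. Next I'll view enlarged crops of both cameras.

```bash
python3 - <<'E'
import cv2,numpy as np
a=cv2.imread('pics/scene_0.05.png')[170:290,255:375]; b=cv2.imread('pics/side_0.10.png')[165:310,255:400]
a=cv2.resize(a,(600,600),interpolation=cv2.INTER_CUBIC); b=cv2.resize(b,(580,580),interpolation=cv2.INTER_CUBIC)
cv2.imwrite('pics/ca.png',a); cv2.imwrite('pics/cb.png',b)
E
```

```text
(no output)
```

View pics/ca.png

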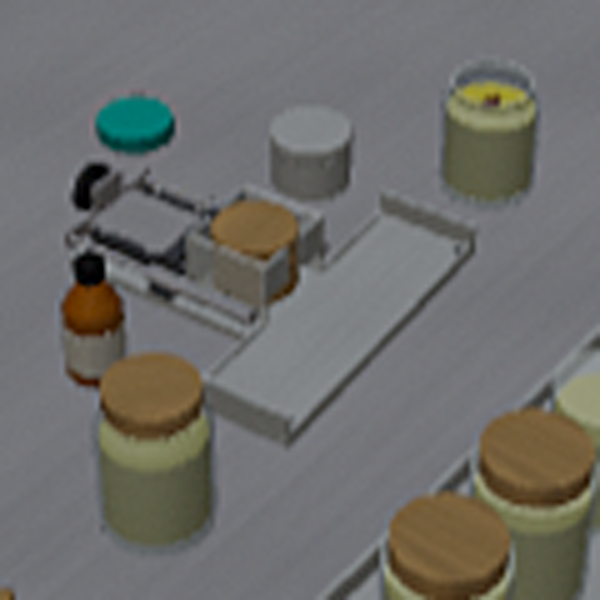

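View pics/cb.png

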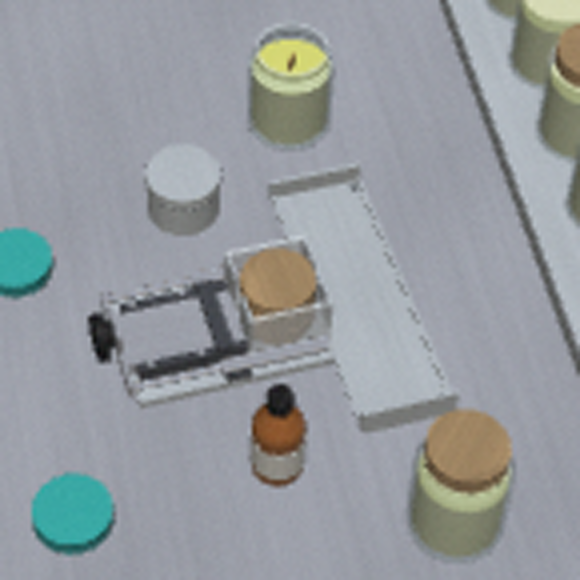

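```bash
python3 - <<'E'
from h import *
import pickle
from scipy.optimize import least_squares
D=pickle.load(open('d.pkl','rb'))
sc=lambda u,v:(255+u/5-.4,170+v/5-.4); sd=lambda u,v:(255+u/4-.4,165+v/4-.4)
obs=[('scene',sc(255,228),(0,0,56)),('side',sd(279,279),(0,0,56)),
('scene',sc(92,186),(-140,0,30)),('side',sd(101,337),(-140,0,30)),
('scene',sc(290,443),(106,-120,0)),('side',sd(455,408),(106,-120,0)),
('scene',sc(208,392),(32,-120,0)),('side',sd(363,430),(32,-120,0))]
def T(p,P):
    c,s=np.cos(p[2]),np.sin(p[2]); return np.array([p[0]+c*P[0]-s*P[1],p[1]+s*P[0]+c*P[1],P[2]])
def f(p): return np.concatenate([proj(D[n],T(p,P))[0]-o for n,o,P in obs])
x0=unproj(D['side'],*obs[1][1],56); print('lid top side/scene',x0,unproj(D['scene'],*obs[0][1],56))
s=least_squares(f,[x0[0],x0[1],0.]); print(s.x); print(s.fun.reshape(-1,2))
for P in [(-148,0,30),(66,0,8),(66,86,8),(0,0,0)]: print(P,T(s.x,P))
for n,u,z in[('side',sd(291,60),74),('scene',sc(490,97),74),('side',sd(467,448),104),('scene',sc(152,385),104),('side',sd(184,172),46),('scene',sc(312,128),46),('side',sd(279,398),95),('scene',sc(90,262),95)]: 
    w=unproj(D[n],*u,z); c,q=np.cos(s.x[2]),np.sin(s.x[2]); d=w[:2]-s.x[:2]; print(n,w,'feeder',c*d[0]+q*d[1],-q*d[0]+c*d[1])
E
```

```text
lid top side/scene [ 569.666 -126.851   56.   ] [ 572.937 -127.504   56.   ]
[ 568.889 -122.364    0.113]
[[ 0.05  -1.158]
 [-0.544 -1.094]
 [ 0.409  0.527]
 [ 0.668  0.1  ]
 [ 0.458 -0.007]
 [-0.139 -0.689]
 [-2.335  1.763]
 [ 0.277 -0.224]]
(-148, 0, 30) [ 421.826 -138.997   30.   ]
(66, 0, 8) [ 634.471 -114.947    8.   ]
(66, 86, 8) [624.806 -29.492   8.   ]
(0, 0, 0) [ 568.889 -122.364    0.   ]
side [623.907  83.989  74.   ] feeder 77.86023491004059 198.8627572391916
scene [621.716  84.846  74.   ] feeder 75.7797463058175 199.96009529323763
side [ 658.882 -331.119  104.   ] feeder 65.96241720548066 -217.54608522839152
scene [ 662.747 -327.801  104.   ] feeder 70.1760436693356 -214.6835090370078
side [517.892   2.307  46.   ] feeder -36.662413271938036 129.61199195798744
scene [519.191   3.348  46.   ] feeder -35.25510496900029 130.5003821129182
side [ 540.409 -260.356   95.   ] feeder -43.80746325626114 -133.91763035712248
scene [ 547.053 -259.216   95.   ] feeder -37.077712247353375 -133.53148829869977
```

Emit:
carry_out --commands '[{"gripper": 0, "spin": 0.112}, {"gripper": 0, "spin": 0.112}, {"gripper": 0, "dy": -33, "dz": -25, "dx": 10}, {"gripper": 0, "dy": -33, "dz": -25, "dx": 10}, {"gripper": 0, "dy": -33, "dz": -25, "dx": 10}, {"gripper": 0, "dy": -33, "dz": -25, "dx": 10}, {"gripper": 0, "dy": -33, "dz": -25, "dx": 10}, {"gripper": 0, "dy": -33, "dz": -25, "dx": 10}, {"gripper": 0, "dy": -33, "dz": -25, "dx": 10}, {"gripper": 0, "dy": -33, "dz": -25, "dx": 10}, {"gripper": 0, "dy": -33, "dz": -25, "dx": 10}, {"gripper": 0, "dy": -33, "dz": -25, "dx": 10}, {"gripper": 0}, {"gripper": 0}]'

```text
schema error: expected keys gripper, dx, dy, dz, spin
```

```bash
cat >> h.py <<'E'
F=np.array([568.9,-122.4,0.113])
def feed(w,F=F):
    c,s=np.cos(F[2]),np.sin(F[2]); d=np.array(w[:2])-F[:2]; return np.array([c*d[0]+s*d[1],-s*d[0]+c*d[1],w[2]])
def st():
    s=r.state(); R=s['tool_rot']; print('t',s['time_s'],'eef',s['eef_pos'],'feeder',feed(s['eef_pos']),'yaw of -z',np.arctan2(-R[1,2],-R[0,2]),'tilt',R[:,0],'F',s['ft_force'],'gap',s['finger_gap'])
E
python3 - <<'E'
from h import *
d=save('wrist'); st()
cv2.imwrite('pics/w1.png',d['frame'][:,:,::-1]); print(d['mtx'],d['view'])
E
```

```text
t 0.15 eef [ 173.386 -495.065  255.354] feeder [-435.013 -325.69   255.354] yaw of -z 0.33680496749394273 tilt [-0.     0.002 -1.   ] F [-0.041 -0.574  0.076] gap 85.79796510711081
[[309.707   0.    318.474]
 [  0.    309.707 200.434]
 [  0.      0.      1.   ]] [[   0.329   -0.944   -0.002 -522.835]
 [   0.906    0.316   -0.282   35.439]
 [   0.267    0.091    0.959 -378.459]
 [   0.       0.       0.       1.   ]]
```

View pics/w1.png

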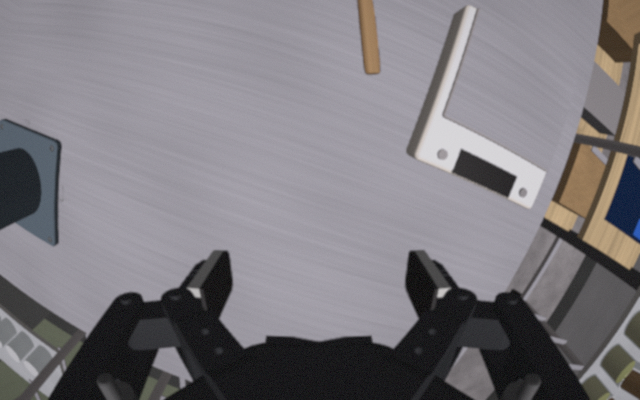

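The move was refused because each row needs all five keys, so this wrist picture shows only the start pose. Resending with every key filled in.

Emit:
carry_out --commands '[{"gripper": 0, "dx": 0, "dy": 0, "dz": 0, "spin": 0.112}, {"gripper": 0, "dx": 0, "dy": 0, "dz": 0, "spin": 0.112}, {"gripper": 0, "dx": 10, "dy": -33, "dz": -25, "spin": 0}, {"gripper": 0, "dx": 10, "dy": -33, "dz": -25, "spin": 0}, {"gripper": 0, "dx": 10, "dy": -33, "dz": -25, "spin": 0}, {"gripper": 0, "dx": 10, "dy": -33, "dz": -25, "spin": 0}, {"gripper": 0, "dx": 10, "dy": -33, "dz": -25, "spin": 0}, {"gripper": 0, "dx": 10, "dy": -33, "dz": -25, "spin": 0}, {"gripper": 0, "dx": 10, "dy": -33, "dz": -25, "spin": 0}, {"gripper": 0, "dx": 10, "dy": -33, "dz": -25, "spin": 0}, {"gripper": 0, "dx": 10, "dy": -33, "dz": -25, "spin": 0}, {"gripper": 0, "dx": 10, "dy": -33, "dz": -25, "spin": 0}, {"gripper": 0, "dx": 0, "dy": 0, "dz": 0, "spin": 0}]'

```text
time_s: 1.45
eef_pos: [393.3, -127.8, 146.1]
tool_rot: [[-0.003, 0.098, -0.995], [0.007, -0.995, -0.098], [-1.0, -0.007, 0.002]]
ft_force: [0.0, -0.6, 0.4]
finger_gap: -0.0
```

```bash
python3 - <<'E'
from h import *
d=save('wrist'); st()
cv2.imwrite('pics/w2.png',d['frame'][:,:,::-1]); print(d['view'])
import pickle; pickle.dump(d,open('w2.pkl','wb'))
E
```

```text
t 1.5 eef [ 392.719 -129.7    146.689] feeder [-175.88    12.613  146.689] yaw of -z 0.09593926899770287 tilt [-0.003  0.005 -1.   ] F [-0.336 -1.134 -0.257] gap -0.1016018610400968
[[   0.097   -0.995   -0.007 -162.896]
 [   0.954    0.095   -0.285 -357.51 ]
 [   0.284    0.021    0.959 -381.535]
 [   0.       0.       0.       1.   ]]
```

View pics/w2.png

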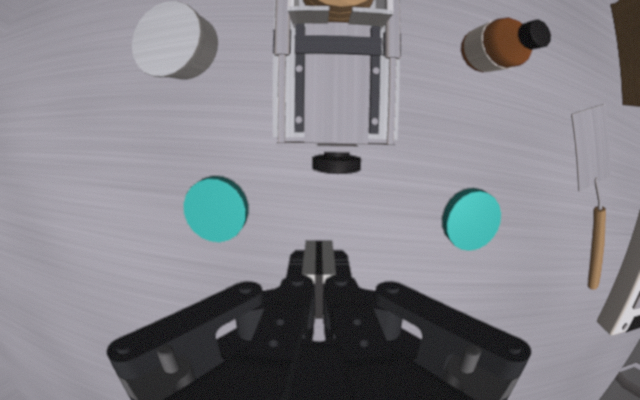

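Wrist view (picture 6): the knob is at (337,163) and the base-plate rear corners are at (274,143) and (398,146). The fingertips at (319,245) sit a little to the knob's left.

```bash
cat >> h.py <<'E'
def fish(d,u,v,z):
    K=d['mtx']; x,y=(u-K[0,2])/K[0,0],(v-K[1,2])/K[1,1]; t=np.hypot(x,y); k=np.sin(t)/t
    R=d['view'][:3,:3]; c=-R.T@d['view'][:3,3]; w=R.T@np.array([x*k,-y*k,-np.cos(t)])
    return c+w*(z-c[2])/w[2]
E
python3 - <<'E'
from h import *
import pickle; d=pickle.load(open('w2.pkl','rb'))
A,B=fish(d,274,143,4),fish(d,398,146,4); v=A-B
print('corners',A,B,np.hypot(*v[:2]),'theta',np.arctan2(-v[0],v[1]))
for z in(30,49): print('knob',z,fish(d,337,163,z),feed(fish(d,337,163,z)))
print('mid',(A+B)/2,feed((A+B)/2), 'tip?',fish(d,319,243,122))
E
```

```text
corners [434.96  -83.906   4.   ] [ 443.373 -188.872    4.   ] 105.30288059532324 theta 0.07997584789728725
knob 30 [ 427.134 -136.625   30.   ] [-142.466    1.851   30.   ]
knob 49 [ 430.237 -135.304   49.   ] [-139.234    2.814   49.   ]
mid [ 439.166 -136.389    4.   ] [-130.484    0.729    4.   ] tip? [ 401.459 -125.868  122.   ]
```

Emit:
carry_out --commands '[{"gripper": 0, "dx": 36, "dy": 10, "dz": 8, "spin": 0.01}, {"gripper": 0, "dx": 36, "dy": 0, "dz": 0, "spin": 0}, {"gripper": 0, "dx": 30, "dy": 0, "dz": 0, "spin": 0}, {"gripper": 0, "dx": 0, "dy": 0, "dz": 0, "spin": 0}]'

```text
time_s: 1.9
eef_pos: [385.8, -144.6, 44.4]
tool_rot: [[0.001, 0.083, -0.997], [-0.001, -0.997, -0.083], [-1.0, 0.001, -0.001]]
ft_force: [-0.4, 0.6, -1.3]
finger_gap: -0.1
```

```bash
sed -i 's/^F=.*/F=np.array([568,-126,0.085])/' h.py; python3 - <<'E'
from h import *
d=save('wrist'); st(); 
cv2.imwrite('pics/w3.png',d['frame'][:,:,::-1])
E
```

```text
t 1.95 eef [ 387.357 -145.537   46.721] feeder [-181.65    -4.13    46.721] yaw of -z 0.08334639177885024 tilt [ 0.004 -0.003 -1.   ] F [-0.472 -0.119  0.787] gap 0.10868206325639566
```

View pics/w3.png

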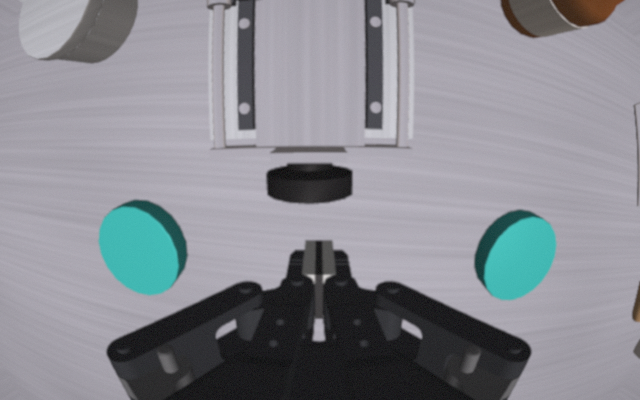

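The knob is at (310,183) and the fingertips at (319,245), so the knob is about 4 mm to the left. I'll correct that and press.

Emit:
carry_out --commands '[{"gripper": 0, "dx": 3, "dy": -4, "dz": 0, "spin": 0}, {"gripper": 0, "dx": 0, "dy": 0, "dz": -10, "spin": 0}, {"gripper": 0, "dx": 0, "dy": 0, "dz": -10, "spin": 0}, {"gripper": 0, "dx": 0, "dy": 0, "dz": -10, "spin": 0}, {"gripper": 0, "dx": 0, "dy": 0, "dz": -10, "spin": 0}, {"gripper": 0, "dx": 0, "dy": 0, "dz": -10, "spin": 0}]'

```text
time_s: 2.55
eef_pos: [436.6, -140.5, 48.9]
tool_rot: [[-0.005, 0.079, -0.997], [-0.01, -0.997, -0.079], [-1.0, 0.009, 0.006]]
ft_force: [-8.3, -0.7, 3.4]
finger_gap: 0.3
```

```bash
python3 -c "
from h import *
st()"
```

```text
t 2.55 eef [ 436.566 -140.537   48.882] feeder [-132.193   -3.326   48.882] yaw of -z 0.07897032942089681 tilt [-0.005 -0.01  -1.   ] F [-8.293 -0.741  3.45 ] gap 0.3143760408496395
```

Emit:
carry_out --commands '[{"gripper": 0, "dx": 2, "dy": -1, "dz": -10, "spin": 0}, {"gripper": 0, "dx": 1, "dy": -1, "dz": -10, "spin": 0}, {"gripper": 0, "dx": 1, "dy": 0, "dz": -8, "spin": 0}, {"gripper": 0, "dx": 0, "dy": 0, "dz": -4, "spin": 0}]'

```text
time_s: 2.95
eef_pos: [464.5, -137.4, 46.8]
tool_rot: [[-0.027, 0.08, -0.996], [-0.018, -0.997, -0.079], [-0.999, 0.016, 0.028]]
ft_force: [-8.3, -1.7, 1.2]
finger_gap: 0.1
```

```bash
python3 -c "
from h import *
st()"
```

```text
t 2.95 eef [ 464.55  -137.384   46.836] feeder [-104.044   -2.561   46.836] yaw of -z 0.07930404440501324 tilt [-0.027 -0.018 -0.999] F [-8.302 -1.658  1.18 ] gap 0.11522049552522573
```

Emit:
carry_out --commands '[{"gripper": 0, "dx": 0, "dy": -1, "dz": -5, "spin": 0}, {"gripper": 0, "dx": 0, "dy": 0, "dz": -5, "spin": 0}, {"gripper": 0, "dx": 0, "dy": 0, "dz": -4, "spin": 0}]'

```text
time_s: 3.25
eef_pos: [473.6, -136.6, 47.0]
tool_rot: [[-0.046, 0.08, -0.996], [-0.025, -0.997, -0.079], [-0.999, 0.021, 0.048]]
ft_force: [-8.5, -1.3, 3.7]
finger_gap: 0.1
```

Emit:
carry_out --commands '[{"gripper": 0, "dx": 0, "dy": 0, "dz": -4, "spin": 0}, {"gripper": 0, "dx": 0, "dy": 0, "dz": -3, "spin": 0}]'

```text
time_s: 3.45
eef_pos: [477.0, -136.3, 47.2]
tool_rot: [[-0.06, 0.081, -0.995], [-0.028, -0.996, -0.079], [-0.998, 0.023, 0.062]]
ft_force: [-7.3, -1.1, 4.3]
finger_gap: -0.1
```

Emit:
carry_out --commands '[{"gripper": 0, "dx": 0, "dy": 0, "dz": -8, "spin": 0}, {"gripper": 0, "dx": 0, "dy": 0, "dz": -6, "spin": 0}]'

```text
time_s: 3.65
eef_pos: [479.6, -136.1, 47.3]
tool_rot: [[-0.091, 0.081, -0.993], [-0.034, -0.996, -0.078], [-0.995, 0.027, 0.093]]
ft_force: [-19.7, -1.1, 13.9]
finger_gap: 0.1
```

```bash
python3 - <<'E'
from h import *
d=save('scene'); e=save('side'); st()
a=cv2.resize(d['frame'][180:270,260:360],(500,450),interpolation=cv2.INTER_CUBIC);b=cv2.resize(e['frame'][200:280,270:370],(300*5//5,240))
b=cv2.resize(e['frame'][200:280,270:370],(500,400),interpolation=cv2.INTER_CUBIC)[:, :300]
b=cv2.resize(e['frame'][205:285,290:350],(300,400),interpolation=cv2.INTER_CUBIC)
m=np.zeros((450,800,3),np.uint8); m[:,:500]=a; m[:400,500:]=b
cv2.imwrite('pics/m1.png',m[:,:,::-1])
E
```

```text
t 3.75 eef [ 479.543 -136.042   47.278] feeder [-88.991  -2.496  47.278] yaw of -z 0.07872760753331977 tilt [-0.091 -0.034 -0.995] F [-19.289  -2.231  13.252] gap -0.02177424083668118
```

View pics/m1.png

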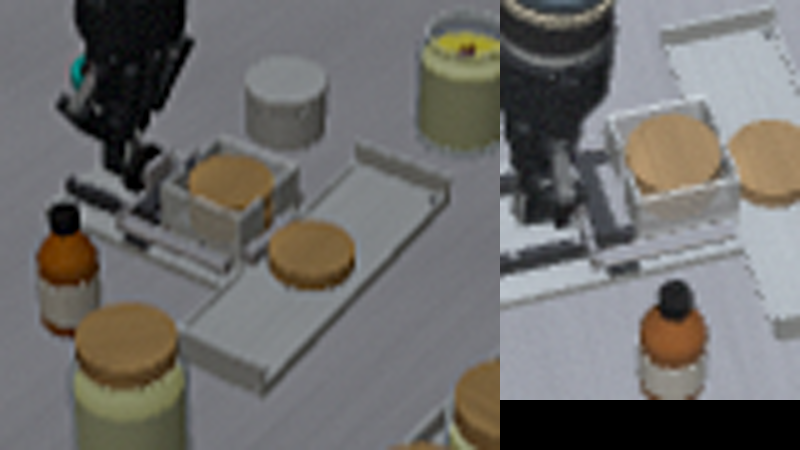

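The lid is out on the tray at (312,250) in the left crop, and the force jump to 19 N matches the hard stop. Next: measure the lid, then release.

```bash
python3 - <<'E'
from h import *
import pickle; D=pickle.load(open('d.pkl','rb'))
for n,u,v in(('scene',260+312/5-.4,180+246/5-.4),('side',290+272/5-.4,205+155/5-.4)):
    w=unproj(D[n],u,v,24); print(n,w,feed(w))
E
```

```text
scene [ 637.796 -119.197   24.   ] [70.121  0.853 24.   ]
side [ 635.881 -119.413   24.   ] [68.195  0.8   24.   ]
```

Emit:
carry_out --commands '[{"gripper": 0, "dx": 0, "dy": 0, "dz": 10, "spin": 0}, {"gripper": 0, "dx": 0, "dy": 0, "dz": 18, "spin": 0}, {"gripper": 0, "dx": 0, "dy": 0, "dz": 22, "spin": 0}, {"gripper": 0, "dx": 0, "dy": 0, "dz": 25, "spin": 0}, {"gripper": 0, "dx": 0, "dy": 0, "dz": 25, "spin": 0}, {"gripper": 0, "dx": 0, "dy": 0, "dz": 10, "spin": 0}, {"gripper": 0, "dx": 0, "dy": 0, "dz": 0, "spin": 0}]'

```text
time_s: 4.45
eef_pos: [371.4, -145.6, 61.1]
tool_rot: [[-0.094, 0.085, -0.992], [-0.039, -0.996, -0.082], [-0.995, 0.031, 0.097]]
ft_force: [-0.3, -0.1, 0.3]
finger_gap: -0.2
```

Emit:
carry_out --commands '[{"gripper": 0, "dx": -40, "dy": 0, "dz": 0, "spin": 0}, {"gripper": 0, "dx": -40, "dy": 0, "dz": 0, "spin": 0}, {"gripper": 0, "dx": -4, "dy": 9, "dz": -37, "spin": 0}, {"gripper": 0, "dx": -4, "dy": 9, "dz": -37, "spin": 0}, {"gripper": 0, "dx": -4, "dy": 9, "dz": -37, "spin": 0}, {"gripper": 0, "dx": -4, "dy": 9, "dz": -37, "spin": 0}, {"gripper": 0, "dx": -4, "dy": 9, "dz": -37, "spin": 0}, {"gripper": 0, "dx": -4, "dy": 10, "dz": -37, "spin": 0}, {"gripper": 0, "dx": 0, "dy": 10, "dz": -37, "spin": 0}, {"gripper": 0, "dx": 0, "dy": 0, "dz": 0, "spin": 0}]'

```text
time_s: 5.45
eef_pos: [671.8, -183.8, 143.8]
tool_rot: [[-0.073, 0.089, -0.993], [-0.041, -0.995, -0.086], [-0.996, 0.035, 0.077]]
ft_force: [-0.5, -0.2, -0.8]
finger_gap: -0.5
```

```bash
python3 - <<'E'
from h import *
d=save('wrist'); st()
cv2.imwrite('pics/w4.png',d['frame'][:,:,::-1]); import pickle; pickle.dump(d,open('w4.pkl','wb'))
print(r.state()['tool_rot'])
E
```

```text
t 5.5 eef [ 670.117 -183.283  145.618] feeder [ 96.885 -65.746 145.618] yaw of -z 0.08621189348193725 tilt [-0.074 -0.041 -0.996] F [0.056 1.769 0.228] gap 0.0037965528239806805
[[-0.074  0.089 -0.993]
 [-0.041 -0.995 -0.086]
 [-0.996  0.035  0.077]]
```

View pics/w4.png

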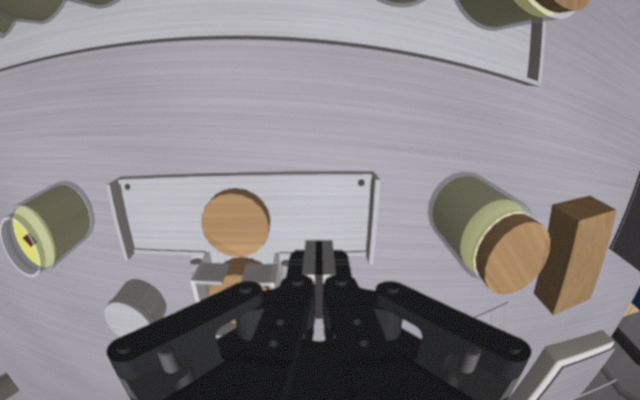

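Wrist view (picture 9): the lid is at (236,222) on the tray, the left stop is at about (122,215) towards the open jar (wax visible), and the right stop is at about (372,215). The second lid is down in the magazine at (240,270).

```bash
python3 - <<'E'
from h import *
import pickle; d=pickle.load(open('w4.pkl','rb'))
for n,u,v,z in(('lid',236,220,24),('Lfar',127,180,8),('Lnear',134,249,8),('Rfar',372,176,8),('Rnear',367,258,8)):
    w=fish(d,u,v,z); print(n,w,feed(w))
E
```

```text
lid [ 642.777 -120.529   24.   ] [74.972 -0.897 24.   ]
Lfar [666.19  -8.71   8.  ] [107.793 108.53    8.   ]
Lnear [592.136  -4.578   8.   ] [ 34.357 118.935   8.   ]
Rfar [ 684.47 -231.53    8.  ] [ 107.09  -115.037    8.   ]
Rnear [ 604.669 -239.204    8.   ] [  26.926 -115.909    8.   ]
```

Emit:
carry_out --commands '[{"gripper": 0, "dx": 0, "dy": 0, "dz": 17, "spin": 0}, {"gripper": 0, "dx": 0, "dy": 0, "dz": 0, "spin": 0}, {"gripper": 0, "dx": 30, "dy": 0, "dz": 0, "spin": 0}, {"gripper": 0, "dx": 30, "dy": 0, "dz": 0, "spin": 0}, {"gripper": 0, "dx": 20, "dy": 0, "dz": 0, "spin": 0}, {"gripper": 0, "dx": 0, "dy": 0, "dz": 0, "spin": 0}]'

```text
time_s: 6.1
eef_pos: [652.4, -186.3, 70.8]
tool_rot: [[-0.06, 0.09, -0.994], [-0.044, -0.995, -0.088], [-0.997, 0.039, 0.063]]
ft_force: [-0.6, 0.1, -0.2]
finger_gap: -0.3
```

```bash
python3 -c "
from h import *
st()"
```

```text
t 6.1 eef [ 652.437 -186.325   70.773] feeder [ 79.011 -67.276  70.773] yaw of -z 0.08804745298594484 tilt [-0.06  -0.044 -0.997] F [-0.629  0.071 -0.241] gap -0.2969178065694916
```

Emit:
carry_out --commands '[{"gripper": 0, "dx": 14, "dy": 0, "dz": 6, "spin": 0}, {"gripper": 0, "dx": 10, "dy": 0, "dz": 0, "spin": 0}, {"gripper": 0, "dx": 5, "dy": 0, "dz": 0, "spin": 0}, {"gripper": 0, "dx": 0, "dy": 0, "dz": 0, "spin": 0}]'

```text
time_s: 6.5
eef_pos: [648.2, -188.1, 48.1]
tool_rot: [[-0.049, 0.09, -0.995], [-0.047, -0.995, -0.088], [-0.998, 0.043, 0.053]]
ft_force: [-0.5, -0.1, 0.2]
finger_gap: 0.6
```

```bash
python3 - <<'E'
from h import *
st()
d=save('wrist');e=save('side'); st()
m=np.zeros((400,800,3),np.uint8); m[:,:480]=d['frame'][:,:480]; m[:,480:]=cv2.resize(e['frame'][195:295,300:380],(320,400),interpolation=cv2.INTER_CUBIC)
cv2.imwrite('pics/m2.png',m[:,:,::-1])
E
```

```text
t 6.5 eef [ 648.204 -188.108   48.055] feeder [ 74.642 -68.693  48.055] yaw of -z 0.08836925116640644 tilt [-0.049 -0.047 -0.998] F [-0.536 -0.065  0.196] gap 0.6374959603069601
t 6.6 eef [ 648.89  -188.402   48.994] feeder [ 75.301 -69.044  48.994] yaw of -z 0.08845701463228803 tilt [-0.048 -0.048 -0.998] F [-0.566  0.112  0.096] gap 0.18265348853397456
```

View pics/m2.png

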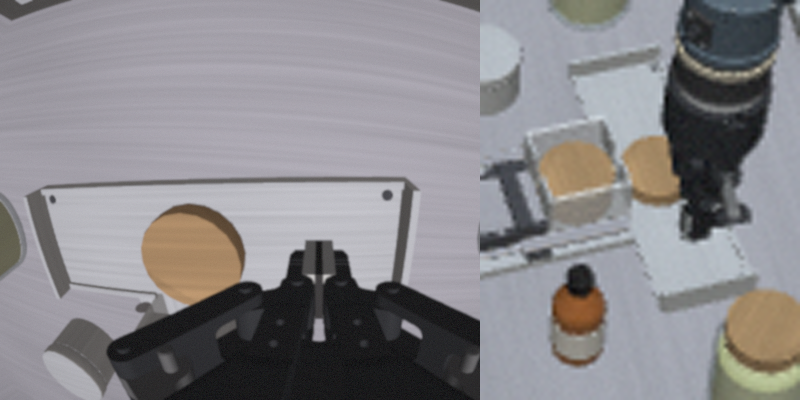

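Emit:
carry_out --commands '[{"gripper": 0, "dx": 7, "dy": 0, "dz": 2, "spin": 0}, {"gripper": 0, "dx": 4, "dy": 0, "dz": 0, "spin": 0}, {"gripper": 0, "dx": -0.4, "dy": -10, "dz": 0, "spin": 0}, {"gripper": 0, "dx": -0.4, "dy": -8, "dz": 0, "spin": 0}]'

```text
time_s: 7.0
eef_pos: [646.2, -171.6, 39.3]
tool_rot: [[-0.044, 0.089, -0.995], [-0.049, -0.995, -0.086], [-0.998, 0.045, 0.048]]
ft_force: [-0.2, 0.7, -0.3]
finger_gap: -0.2
```

```bash
python3 -c "
from h import *
st()"
```

```text
t 7.0 eef [ 646.151 -171.649   39.335] feeder [ 73.993 -52.119  39.335] yaw of -z 0.08663339209612445 tilt [-0.044 -0.049 -0.998] F [-0.183  0.655 -0.332] gap -0.19110852764034228
```

Emit:
carry_out --commands '[{"gripper": 0, "dx": -0.4, "dy": -9, "dz": 1, "spin": 0}, {"gripper": 0, "dx": -0.4, "dy": -9, "dz": 1, "spin": 0}, {"gripper": 0, "dx": -0.4, "dy": -9, "dz": 0, "spin": 0}, {"gripper": 0, "dx": -0.4, "dy": -9, "dz": 0, "spin": 0}]'

```text
time_s: 7.4
eef_pos: [640.5, -131.7, 39.6]
tool_rot: [[-0.044, 0.09, -0.995], [-0.049, -0.995, -0.088], [-0.998, 0.045, 0.048]]
ft_force: [0.0, -0.6, -0.9]
finger_gap: 0.1
```

```bash
python3 -c "
from h import *
st()"
```

```text
t 7.4 eef [ 640.51  -131.687   39.646] feeder [ 71.765 -11.822  39.646] yaw of -z 0.08799572007979045 tilt [-0.044 -0.049 -0.998] F [ 0.009 -0.611 -0.941] gap 0.13781500704999344
```

Emit:
carry_out --commands '[{"gripper": 0, "dx": -0.4, "dy": -9, "dz": 0, "spin": 0}, {"gripper": 0, "dx": -0.4, "dy": -9, "dz": 0, "spin": 0}, {"gripper": 0, "dx": -0.4, "dy": -9, "dz": 0, "spin": 0}, {"gripper": 0, "dx": -0.3, "dy": -6, "dz": 0, "spin": 0}]'

```text
time_s: 7.8
eef_pos: [637.4, -94.7, 39.9]
tool_rot: [[-0.044, 0.091, -0.995], [-0.049, -0.995, -0.089], [-0.998, 0.045, 0.048]]
ft_force: [-0.2, 0.1, 0.6]
finger_gap: -0.2
```

```bash
python3 - <<'E'
from h import *
d=save('wrist');e=save('side'); st()
m=np.zeros((400,800,3),np.uint8); m[:,:480]=d['frame'][:,:480]; m[:,480:]=cv2.resize(e['frame'][195:295,300:380],(320,400),interpolation=cv2.INTER_CUBIC)
cv2.imwrite('pics/m3.png',m[:,:,::-1])
E
```

```text
t 7.9 eef [637.401 -94.647  39.932] feeder [71.812 25.348 39.932] yaw of -z 0.09015636226000615 tilt [-0.044 -0.049 -0.998] F [-0.066 -0.18   0.084] gap 0.2747639549208231
```

View pics/m3.png

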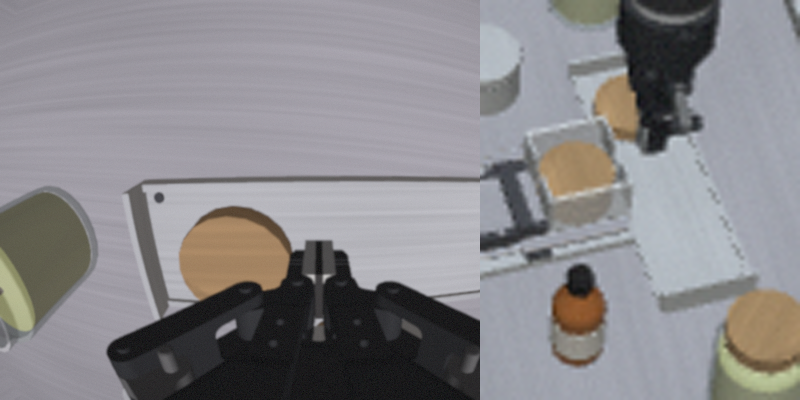

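The lid is flat against the fingers at (235,257), with about 20 px (roughly 11 mm) left to the stop. I'll finish slowly.

Emit:
carry_out --commands '[{"gripper": 0, "dx": -0.2, "dy": -5, "dz": 0, "spin": 0}, {"gripper": 0, "dx": -0.2, "dy": -4, "dz": 0, "spin": 0}]'

```text
time_s: 8.1
eef_pos: [636.7, -86.1, 40.0]
tool_rot: [[-0.043, 0.091, -0.995], [-0.05, -0.995, -0.089], [-0.998, 0.045, 0.048]]
ft_force: [-0.5, 0.2, 0.8]
finger_gap: 0.1
```

Emit:
carry_out --commands '[{"gripper": 0, "dx": -0.1, "dy": -3, "dz": 0, "spin": 0}]'

```text
time_s: 8.2
eef_pos: [636.5, -83.0, 40.0]
tool_rot: [[-0.043, 0.091, -0.995], [-0.05, -0.995, -0.088], [-0.998, 0.046, 0.048]]
ft_force: [-0.1, 0.6, 0.7]
finger_gap: 0.1
```

Emit:
carry_out --commands '[{"gripper": 0, "dx": -0.1, "dy": -3, "dz": 0, "spin": 0}]'

```text
time_s: 8.3
eef_pos: [636.2, -80.0, 40.0]
tool_rot: [[-0.043, 0.09, -0.995], [-0.05, -0.995, -0.088], [-0.998, 0.046, 0.048]]
ft_force: [0.1, -0.2, -0.1]
finger_gap: 0.3
```

Emit:
carry_out --commands '[{"gripper": 0, "dx": -0.1, "dy": -2, "dz": 0, "spin": 0}]'

```text
time_s: 8.4
eef_pos: [636.1, -77.9, 40.0]
tool_rot: [[-0.043, 0.09, -0.995], [-0.05, -0.995, -0.088], [-0.998, 0.046, 0.047]]
ft_force: [-0.2, -0.5, 0.3]
finger_gap: -0.4
```

Emit:
carry_out --commands '[{"gripper": 0, "dx": -0.1, "dy": -2, "dz": 0, "spin": 0}]'

```text
time_s: 8.5
eef_pos: [635.9, -75.8, 40.0]
tool_rot: [[-0.043, 0.09, -0.995], [-0.05, -0.995, -0.088], [-0.998, 0.046, 0.047]]
ft_force: [-0.2, 0.0, 0.5]
finger_gap: 0.2
```

```bash
python3 - <<'E'
from h import *
st(); d=save('wrist'); st()
m=np.hstack([cv2.resize(d['frame'][160:320,100:340],(600,400),interpolation=cv2.INTER_CUBIC)])
cv2.imwrite('pics/m4.png',m[:,:,::-1])
E
```

```text
t 8.5 eef [635.869 -75.842  40.006] feeder [71.882 44.215 40.006] yaw of -z 0.0880726677844049 tilt [-0.043 -0.05  -0.998] F [-0.196  0.007  0.478] gap 0.22367270860922286
t 8.55 eef [635.821 -75.415  39.971] feeder [71.871 44.644 39.971] yaw of -z 0.08842071226073944 tilt [-0.043 -0.05  -0.998] F [0.834 0.08  0.573] gap -0.29252650212900055
```

View pics/m4.png

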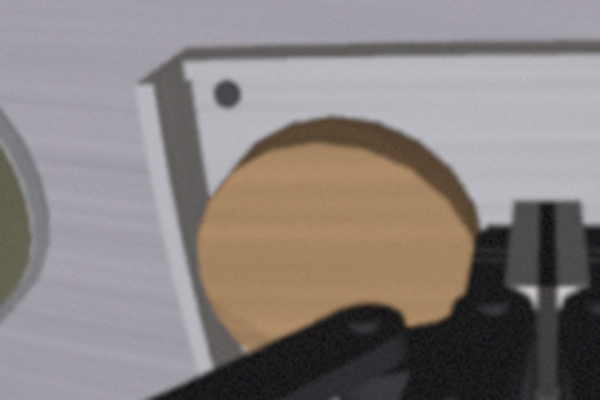

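The lid's edge is at about (197,250), practically at the stop's inner face. I'll nudge until the force confirms contact.

Emit:
carry_out --commands '[{"gripper": 0, "dx": -0.1, "dy": -2, "dz": 0, "spin": 0}]'

```text
time_s: 8.65
eef_pos: [635.8, -74.3, 40.1]
tool_rot: [[-0.043, 0.09, -0.995], [-0.052, -0.995, -0.088], [-0.998, 0.048, 0.047]]
ft_force: [0.4, -5.1, 1.1]
finger_gap: -0.1
```

Emit:
carry_out --commands '[{"gripper": 0, "dx": -0.1, "dy": -1.5, "dz": 0, "spin": 0}]'

```text
time_s: 8.75
eef_pos: [635.9, -74.2, 40.4]
tool_rot: [[-0.042, 0.089, -0.995], [-0.055, -0.995, -0.087], [-0.998, 0.051, 0.047]]
ft_force: [-0.3, -4.2, -0.3]
finger_gap: -0.0
```

Contact is confirmed: -5 N in y and the motion stalled. Backing off and raising.

Emit:
carry_out --commands '[{"gripper": 0, "dx": 0, "dy": 5, "dz": 0, "spin": 0}, {"gripper": 0, "dx": 0, "dy": 15, "dz": 0, "spin": 0}, {"gripper": 0, "dx": 0, "dy": 10, "dz": 0, "spin": 0}, {"gripper": 0, "dx": -30, "dy": 10, "dz": 0, "spin": 0}, {"gripper": 0, "dx": -40, "dy": 0, "dz": 0, "spin": 0}, {"gripper": 0, "dx": -40, "dy": 30, "dz": 0, "spin": 0}, {"gripper": 0, "dx": -40, "dy": 40, "dz": 0, "spin": 0}, {"gripper": 0, "dx": 0, "dy": 40, "dz": 20, "spin": 0}, {"gripper": 0, "dx": 0, "dy": 0, "dz": 0, "spin": 0}, {"gripper": 0, "dx": 0, "dy": 0, "dz": 0, "spin": 0}]'

```text
time_s: 9.75
eef_pos: [633.8, -224.5, 197.3]
tool_rot: [[-0.047, 0.087, -0.995], [-0.048, -0.995, -0.085], [-0.998, 0.044, 0.051]]
ft_force: [0.1, 0.2, -0.4]
finger_gap: 0.1
```

```bash
python3 - <<'E'
from h import *
import pickle
D=pickle.load(open('d.pkl','rb'))
st()
for n in('side','scene'):
    d=save(n); f=d['frame']; hsv=cv2.cvtColor(f,cv2.COLOR_RGB2HSV)
    m=cv2.inRange(hsv,(8,80,60),(22,200,255))
    k,l,s,c=cv2.connectedComponentsWithStats(m)
    for i in range(1,k):
        w=unproj(d,*c[i],22)
        if s[i,4]>25 and 500<w[0]<720 and abs(w[1]+120)<250: print(n,c[i],s[i],feed(w))
    p=np.abs(f.astype(int)-D[n]['frame']).max(2)>40
    for nm,P in (('knob',(-142,0,30)),('openjar',(78,199,70)),('lidjar',(68,-216,80)),('bottle',(-40,-134,60)),('tin',(-36,130,30))):
        cc,ss=np.cos(F[2]),np.sin(F[2]); u,v=proj(d,[F[0]+cc*P[0]-ss*P[1],F[1]+ss*P[0]+cc*P[1],P[2]])[0].astype(int)
        print(n,nm,(u,v),'changed px',p[v-8:v+9,u-8:u+9].sum())
E
```

```text
t 9.75 eef [ 633.835 -224.501  197.29 ] feeder [  57.235 -103.735  197.29 ] yaw of -z 0.08480723716707114 tilt [-0.047 -0.048 -0.998] F [ 0.144  0.22  -0.436] gap 0.08573862890504191
side [335.161 217.009] [327 210  17  16 217] [64.818 82.634 22.   ]
side [323.612 236.624] [315 231  19  13 178] [ 5.129 15.59  22.   ]
side [324.088 272.512] [318 267  13  12 125] [ -32.215 -113.665   22.   ]
side [371.402 277.402] [362 268  20  20 336] [  98.469 -167.754   22.   ]
side knob (np.int64(279), np.int64(249)) changed px 0
side openjar (np.int64(329), np.int64(181)) changed px 0
side lidjar (np.int64(369), np.int64(282)) changed px 0
side bottle (np.int64(323), np.int64(271)) changed px 0
side tin (np.int64(301), np.int64(211)) changed px 0
scene [334.448 217.442] [327 211  17  13 165] [71.164 80.435 22.   ]
scene [305.779 217.189] [298 214  17   8  95] [-13.904  25.311  22.   ]
scene [284.751 248.772] [275 241  21  17 289] [  24.443 -146.951   22.   ]
scene knob (np.int64(272), np.int64(206)) changed px 0
scene openjar (np.int64(353), np.int64(191)) changed px 0
scene lidjar (np.int64(281), np.int64(252)) changed px 0
scene bottle (np.int64(270), np.int64(230)) changed px 0
scene tin (np.int64(316), np.int64(199)) changed px 6
```

The knob, jars, bottle and tin show no change in the images. As an independent check of the lid's position, I'll fit a cylinder silhouette at landing and again now.

```bash
ls pics; python3 - <<'E'
from h import *
import pickle,glob
from scipy.optimize import minimize
D=pickle.load(open('d.pkl','rb'))
a=np.linspace(0,2*np.pi,60); ring=np.c_[30*np.cos(a),30*np.sin(a)]
def fit(n,file,u0):
    f=cv2.imread(file); m=cv2.inRange(cv2.cvtColor(f,cv2.COLOR_BGR2HSV),(8,70,40),(22,220,255))
    k,l=cv2.connectedComponents(m); j=l[u0[1],u0[0]]; M=cv2.resize((l==j).astype(np.uint8)*255,None,fx=8,fy=8)
    M=(M>127)
    def c(p):
        P=np.vstack([np.c_[ring+p,np.full(60,z)] for z in(8,24)])
        h=cv2.convexHull(np.round((proj(D[n],P)+.5)*8).astype(np.int32)); I=np.zeros(M.shape,np.uint8); cv2.fillConvexPoly(I,h,1)
        return 1-(M&(I>0)).sum()/(M|(I>0)).sum()
    w=unproj(D[n],*u0,20)[:2]
    s=minimize(c,w,method='Nelder-Mead',options=dict(initial_simplex=[w,w+[8,0],w+[0,8]])); print(file,s.x,feed([*s.x,0]),'iou',1-s.fun); return s.x
for n,u0,u1 in(('scene',(322,230),(334,217)),('side',(344,238),(335,217))):
    fs=sorted(glob.glob(f'pics/{n}_*.png'),key=lambda q:float(q.split('_')[1][:-4]))
    b=[q for q in fs if 3.6<float(q.split('_')[1][:-4])<3.8][0]
    A,B=fit(n,b,u0),fit(n,fs[-1],u1); print('moved',np.hypot(*(B-A)))
E
```

```text
ca.png
cb.png
m1.png
m2.png
m3.png
m4.png
scene_0.05.png
scene_3.70.png
scene_9.85.png
side_0.10.png
side_3.75.png
side_6.60.png
side_7.90.png
side_9.80.png
w1.png
w2.png
w3.png
w4.png
wrist_0.15.png
wrist_1.50.png
wrist_1.95.png
wrist_5.50.png
wrist_6.55.png
wrist_7.85.png
wrist_8.55.png
pics/scene_3.70.png [ 635.049 -117.481] [67.53   2.796  0.   ] iou 0.875730479476167
pics/scene_9.85.png [627.699 -32.356] [67.433 88.238  0.   ] iou 0.8809860260637463
moved 85.44177622878087
pics/side_3.75.png [ 636.373 -117.584] [68.841  2.581  0.   ] iou 0.8165873630629634
pics/side_9.80.png [627.289 -33.049] [66.967 87.582  0.   ] iou 0.872090925491611
moved 85.02134464159202
```

The lid moved 85 mm (86 expected for full contact), so it lies against the stop. Handing in.

```bash
python3 -c "
from station import r
print(r.job_done())"
```

```text
the job is handed in; nothing more can be done
None
```

I pressed the knob once to its hard stop and let it spring back, so one lid came out. I then pushed that lid along the tray against the +y end stop, beside the open jar, and handed the job in at about 10 s. No verdict was reported.

**Checks that agreed:**
- **Press:** the force jumped to about 19 N at the hard stop, roughly 68 mm of travel.
- **Release:** the knob's image patch afterwards matches its at-rest one, so the plunger is back out. A picture from above showed the next lid down inside the magazine.
- **Push:** the fingers stalled at about 5 N against the stop. A silhouette fit from both cameras puts the lid 85 mm from where it landed, against 86 mm for full contact.
- **Surroundings:** the image patches on the jars, bottle and tin show no meaningful change. I did not check the jug, spatula or wick box, but the arm did not go near them.

**What disagreed or went wrong:**
- My first move call was refused because rows lacked some keys. Nothing moved.
- Estimates of the feeder's angle ranged from 0.08 to 0.113 rad; I used 0.085.
- A rougher colour-centroid check put the lid at y = 80 to 83 mm. It is biased because it includes the lid's side wall, so I relied on the silhouette fit and the force.
- The tool tilted by up to 0.1 rad while pressing, with no harm seen.

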